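Set the steel bench block squarely on its stamping stand

TASK

Pick up the steel bench block and set it down gently on the small platform of the stamping stand. Then push it home against the wide far stop, and after that push it home against the round side stop, feeling for the solid end of each sprung head; neither stop may take more than 15 N. Leave the block lying flat and square with no edge overhanging the platform, still bearing on both stops, and do not disturb the glass dish, charcoal block, wax tube or hammer.

Things in the scene. Friction and masses are not known exactly. Their poses are not given: they have to be found in the camera images.
- block_centre (a point): Centre (half-way up) of the loose polished steel bench block, 64 x 64 mm and 20 mm high, about 0.6 to 0.8 kg; x and y of this frame lie along its sides, z up. It starts flat on the worktop. Sliding it over the platform takes about 1 to 6 N.
- platform (a point): Centre of the top face of the stamping stand's platform: a fixed 80 x 80 mm square, with a smooth bright steel face in a dark edge, 60 mm above the worktop, on a column over a 126 mm square grey base plate 12 mm thick. Axes along its sides: +x points to the far stop, +y to the side stop, z up. The -x and -y sides are open.
- far_stop: Fixed grey bracket of the far stop, at the platform's +x side (upright 52 to 62 mm from the platform centre, 20 mm wide, 24 mm above the platform). Origin on the worktop under the platform centre, x axis along the platform's +x. It carries a brass thumbscrew and a sprung flat steel bar head, 44 mm wide, 5 to 17 mm above the platform, centred on its x axis.
- far_stop_hole (a point): Point on the far bracket's inner face where the stem of the head comes out. The head yields 4 mm at only 0.3 to 0.7 N, then meets its solid end (home). The thumbscrew's setting is not measured: at home the head's face lies 26 to 38 mm from the platform centre and must be found by feel. Over 3 N on the stop means home; over 15 N damages it.
- side_stop: Fixed grey bracket of the side stop at the platform's +y side, same build, but 12 mm towards +x of the platform centre; origin on the worktop under that point, its own x axis along the platform's +y. Its sprung head is a round steel button 12 mm across, centred 11 mm above the platform. A gripper finger has room beside it over the -x half of the platform.
- side_stop_hole (a point): Point on the side bracket's inner face where the stem of the button comes out. Same 4 mm weak travel and own unmeasured thumbscrew: at home the button's face lies 26 to 38 mm from the platform centre in +y. Over 3 N means home; over 15 N damages it. Push nearly in line with it, so that the block does not turn.
- glass_dish: Bystander: clear glass dish, 84 mm across and 47 mm high, on the worktop; origin at the centre of its underside.
- charcoal: Bystander: black charcoal block, 59 x 96 mm, 31 mm high; origin at the centre of its underside.
- wax_tube: Bystander: upright green wax tube, 26 mm across, 60 mm high; origin at the centre of its underside.
- hammer: Bystander: small hammer with a wooden handle lying on the worktop, 70 x 235 mm, 26 mm high; origin at the centre of its underside.
There are look-alikes about, which are no part of the job. Of the things like the part that bears block_centre, leave any that is blue, pink or purple; of the rest the smaller one is meant.

How it is judged:
On the way, in this order (a step that is already met when the one before it is completed fails the run):
1. the block, lying on the platform, is pushed home against the far stop (more than 3 N on it) (contact force between bench_block and far_stop above 3 N and z of block_centre in the frame of platform between 0.007 and 0.013 m), for 0.15 s.
2. then it is pushed home against the side stop (more than 3 N on it) (contact force between bench_block and side_stop above 3 N and z of block_centre in the frame of platform below 0.013 m), for 0.15 s.
At the end, for the whole second after the job is handed in: The block lies flat on the platform (tilt under 0.04 rad), its centre within 8 mm of the platform's centre along each side, its sides square to the platform within 0.06 rad, still bearing on both sprung stops (more than 0.4 N on each), and at rest (x of block_centre in the frame of platform between -0.008 and 0.008 m and y of block_centre in the frame of platform between -0.008 and 0.008 m and z of block_centre in the frame of platform between 0.008 and 0.012 m and (angle between the x axis of block_centre and the x axis of platform, either way round below 0.06 rad or angle between the x axis of block_centre and the y axis of platform, either way round below 0.06 rad) and angle between block_centre's own z axis and vertical below 0.04 rad and contact force between bench_block and far_stop above 0.4 N and contact force between bench_block and side_stop above 0.4 N and linear speed of bench_block below 0.01 m/s); the robot touches nothing.
It fails at once if more than 15 N on the far stop (contact force between anything else and far_stop above 15 N).
It fails at once if more than 15 N on the side stop (contact force between anything else and side_stop above 15 N).
It fails at once if the block slammed or pressed down on the stand with more than 80 N (contact force between bench_block and stand above 80 N).
It fails at once if a bystander moved more than 15 mm (distance of any of glass_dish, charcoal, wax_tube, hammer from where it was at the start of the episode above 0.015 m).
It also fails if it takes over 72 s, if anything falls off the work surface, if the arm or the gripper's body presses on something with over 40 N, if the wrist force passes 120 N, or if a joint passes its speed limit or range.

ROBOT

A 6-joint arm with a two-finger parallel gripper is mounted at the origin on a cart in front of the work surface, level with it; the furniture and walls round the work are solid. World frame = base frame: x ahead of the robot, y to its left, z up, the work surface at z = 0. Lengths are in m, angles in rad, forces in N, time in s.
With the tool pointing down it reaches from about 0.275 to 0.875 m from the base axis. Payload 12.5 kg.
Tool frame: the origin (TCP) lies on the centre line of the jaws, within the pads' length; the fingertips stand 8 mm ahead of it and the grasp point (between the pads) lies 11 mm behind it (arm.nose_length is the distance from the TCP to the fingertips, in m); x points along the fingers, z is the direction in which the jaws open and shut, and the axes are right-handed (so a half turn about x gives the same grasp; the last joint's range is limited). The gripper opens to 85 mm and grips with 20 to 120 N. Pads are 22 mm wide; open, the fingers measure 114 mm over their backs; the gripper's body (76 mm by 85 mm) begins 54 mm behind the grasp point. The pads swing forward as they close: fully open they stand 13 mm farther back than shut.
Start: joints at [-1.269, 0.351, 1.652, -0, 1.139, -0.085], TCP at [0.207, -0.509, 0.239] pointing down, gripper open.
Joint ranges: [-2.75, 2.75], [-0.79, 2.1], [0.01, 2.65], [-1.57, 4.71], [0.07, 3.14], [-2.87, 2.87]. Speed limits (rad/s): [2.22, 2.22, 2.79, 3.14, 3.14, 3.14].

INTERFACE

Orientations are given as a 3x3 rotation matrix whose columns are the frame's x, y, z axes.
In Python, from bench import arm gives the robot as it stands.
- The arm moves only by the shell command python3 -m crank 'ROWS'. ROWS is JSON, a list of rows, each an object with "slide": the shift along the tool's x, y, z in m, a list of three; "roll": the turn about the tool's x in rad; "jaw": the closure, from -1 (fully open) to 1 (shut). In form: [{"slide": [x, y, z], "roll": roll, "jaw": jaw}, ...]. A call has 1 to 12 rows; each row is the pose to reach, as a shift and turn from the pose commanded when the call began, along the tool's axes at that moment; what a row does not reach only later rows make up. A row lasts 1/10 s, in which the tool goes at most 50 mm and 8.59 degrees, less where a joint would pass 70% of its speed; a pose out of reach is approached as far as the arm can. A call with a gripper value outside its range is refused whole. The fingers move at their own pace and stop on an object; the grip force is fixed at half the most. Time passes only in rows, so rows that repeat a pose let the fingers close. It gives the time, the measured TCP pose, the force and the opening at its end, in the units of the state.
- arm.observe(): the state, without advancing time (a new reading comes with each control period).
- arm.get_image(name): name is "scene" or "top" or "wrist"; returns a dict with "color" (400x640x3 uint8, red, green, blue), "range_z" (400x640 float32, m along the optical axis (not along the pixel's ray), 0 where there is no reading), "K" (3x3 intrinsics, pixels), "dist" ([k1, k2, p1, p2, k3] as OpenCV has them; the pictures are not rectified), "origin" and "attitude" of the camera in the world; the wrist camera has in their place "mount" (4x4, takes a point from camera to tool coordinates, whose origin is the TCP and whose axes are the tool frame's). Camera axes: x right, y up, looking along -z (the intrinsics and any distortion apply to the point x, -y, -z); pixel columns grow to the right and rows downward; lengths in m; the calibration is good to about 2 mm. A picture is of the moment at which its call begins: read the wrist's pose just before it.
- arm.job_done(): hands the job in, once; it reports no verdict.
The state is a dict: "t": time; "joint_positions": joint angles; "joint_velocities": joint speeds; "joint_torque": joint torques, N m; "eef_pos": TCP position; "ee_rot": TCP orientation; "contact_force": force on the tool from outside, world axes, zero at the start; "moment": the same for the moment, N m; "width": finger opening in m.
Only numpy, scipy, OpenCV 4.12 (cv2) and the standard library are available. Lean on these libraries where they do the work, as an engineer would, in place of code of your own. Each camera call takes 0.05 s, during which the arm holds its last target.

## Working session

There is one attempt and no reset: what is moved stays moved. The work goes in short steps, Python scripts to look and compute and a shell command to move; the robot and the scene stay as the last step left them, time stands still between calls to the robot, and variables do not carry over. Pictures are saved under pics/ and viewed, and the job is handed in when it is done.

```bash
ls; mkdir -p pics; python3 - <<'E'
from bench import arm
import cv2
print(arm.observe(), arm.nose_length)
for n in ["scene","top","wrist"]:
    im=arm.get_image(n); cv2.imwrite(f"pics/{n}0.png",im["color"][:,:,::-1])
    print(n,im["K"],im["dist"],im.get("origin"),im.get("attitude"),im.get("mount"))
E
```

```text
pics
{'t': 0.0, 'joint_positions': array([-1.26863094e+00,  3.51238322e-01,  1.65243555e+00,  2.49918228e-06,
        1.13909961e+00, -8.46286605e-02]), 'joint_velocities': array([ 0.00043507,  0.00153471, -0.00137145, -0.00037496,  0.00042312,
        0.00094272]), 'joint_torque': array([-8.36018389e-04, -5.06107843e+01, -2.91406703e+01, -1.62584283e-04,
        4.52375723e-03,  1.31694532e-05]), 'eef_pos': array([ 0.20738373, -0.50905077,  0.23875292]), 'ee_rot': array([[-3.49233532e-04,  9.26123585e-01,  3.77220073e-01],
       [ 1.12800573e-03,  3.77220220e-01, -9.26122904e-01],
       [-9.99999303e-01,  1.02073232e-04, -1.17641066e-03]]), 'contact_force': array([ 0.5246244 , -0.73119007,  0.45652706]), 'moment': array([ 0.03042284,  0.02109035, -0.00743693]), 'width': 0.08547202364216208} 0.008
scene [[499.38591646   0.         315.46502719]
 [  0.         499.38591646 198.75443521]
 [  0.           0.           1.        ]] [-0.13343061  0.          0.          0.          0.        ] [-0.34903276  0.73996916  0.69571248] [[-0.63214627  0.36702532 -0.68241007]
 [-0.77481534 -0.
[... 189 characters left out ...]
      ]] [-0.04687979  0.          0.          0.          0.        ] [ 0.48362495 -0.02152146  1.50750383] [[-0.0045595   0.99820706 -0.05968147]
 [-0.99994862 -0.00401083  0.00930976]
 [ 0.0090537   0.05972085  0.99817406]] None
wrist [[345.88917785   0.         319.70331959]
 [  0.         345.88917785 200.53678657]
 [  0.           0.           1.        ]] [0.01626606 0.         0.         0.         0.        ] None None [[ 1.18481867e-03  3.06251261e-01 -9.51949978e-01 -1.34339874e-01]
 [ 1.28262874e-04  9.51950592e-01  3.06251618e-01  7.84622810e-02]
 [ 9.99999290e-01 -4.84952475e-04  1.08860817e-03 -5.37026536e-04]
 [ 0.00000000e+00  0.00000000e+00  0.00000000e+00  1.00000000e+00]]
```

View pics/top0.png

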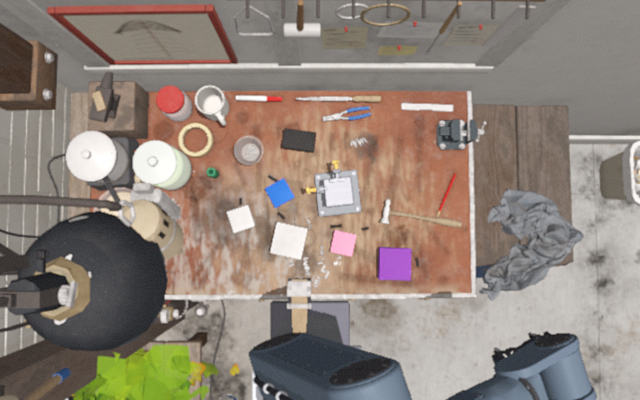

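View pics/scene0.png

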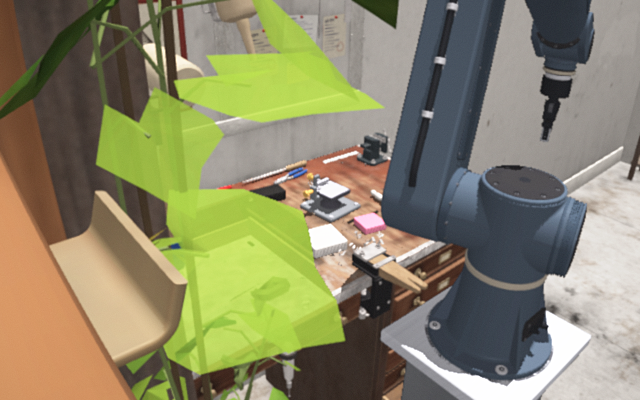

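View pics/wrist0.png

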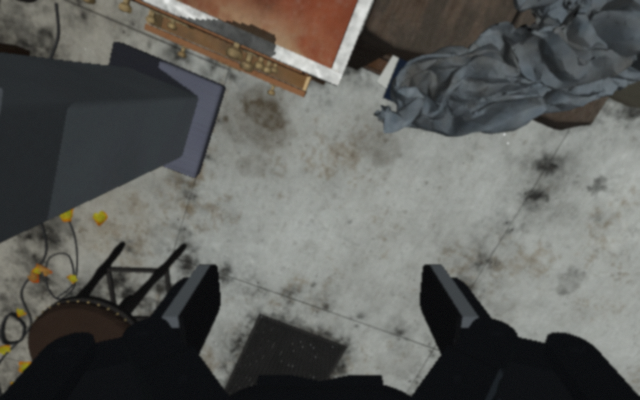

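```bash
cat > h.py <<'E'
import numpy as np, cv2
from bench import arm
def pose(im, st=None):
    if "mount" in im and im["mount"] is not None:
        T=np.eye(4);T[:3,:3]=st["ee_rot"];T[:3,3]=st["eef_pos"]
        M=T@im["mount"]; return M[:3,3],M[:3,:3]
    return np.array(im["origin"]),np.array(im["attitude"])
def onplane(im,uv,z,st=None):
    o,R=pose(im,st)
    p=cv2.undistortPoints(np.array(uv,float).reshape(-1,1,2),im["K"],im["dist"]).reshape(-1,2)
    d=np.c_[p[:,0],-p[:,1],-np.ones(len(p))]@R.T
    s=(z-o[2])/d[:,2]
    return o+s[:,None]*d
def project(im,P,st=None):
    o,R=pose(im,st)
    q=(np.atleast_2d(P)-o)@R; q=q*[1,-1,-1]
    return cv2.projectPoints(q,np.zeros(3),np.zeros(3),im["K"],im["dist"])[0].reshape(-1,2)
def save(im,name,box=None,k=1):
    c=im["color"][:,:,::-1]
    if box: c=c[box[1]:box[3],box[0]:box[2]]
    cv2.imwrite("pics/"+name,cv2.resize(c,None,fx=k,fy=k,interpolation=cv2.INTER_CUBIC))
def quad(im,box,lo,hi,z,st=None,hsv=True):
    c=cv2.cvtColor(im["color"],cv2.COLOR_RGB2HSV)
    m=cv2.inRange(c,np.array(lo),np.array(hi)); k=np.zeros_like(m); x0,y0,x1,y1=box; k[y0:y1,x0:x1]=m[y0:y1,x0:x1]
    cs,_=cv2.findContours(k,cv2.RETR_EXTERNAL,cv2.CHAIN_APPROX_NONE)
    c=max(cs,key=cv2.contourArea).reshape(-1,2)
    P=onplane(im,c,z,st)
    r=cv2.minAreaRect((P[:,:2]*1000).astype(np.float32))
    return c,P,r
E
python3 - <<'E'
from h import *
im=arm.get_image("top"); save(im,"topc.png",(200,140,420,300),3.6)
for n,b,z in [("smallwhite",(222,200,260,236),.02),("bigwhite",(265,218,312,262),.02)]:
    c,P,r=quad(im,b,(0,0,170),(180,60,255),z); print(n,r,c.min(0),c.max(0))
E
```

```text
smallwhite ((518.8485717773438, 188.12716674804688), (108.91172790527344, 69.9303970336914), 16.66937828063965) [227 200] [257 235]
bigwhite ((463.027587890625, 46.568603515625), (102.5177001953125, 140.54661560058594), 78.09113311767578) [270 218] [311 261]
```

View pics/topc.png

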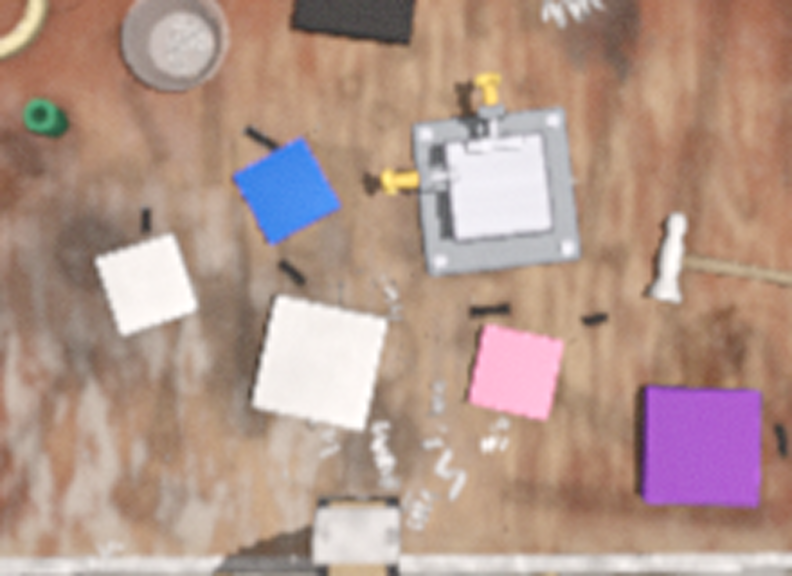

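The candidates are white (241,218), large white (289,240), blue (279,193), pink (343,243) and purple (394,263). After dropping the coloured ones, the smaller white block at (241,218) is the one meant. The platform is at (338,192), with its wide bar stop at the top (+x) and its button stop at the left (+y).

```bash
python3 - <<'E'
from h import *
im=arm.get_image("top")
for n,b,z,v in [("smallwhite",(222,200,260,236),.02,200),("bigwhite",(265,218,312,262),.02,200),("small",(222,200,260,236),.02,215),("plat",(310,165,365,220),.06,205),("plat",(310,165,365,220),.06,190)]:
    c,P,r=quad(im,b,(0,0,v),(180,40,255),z); print(n,v,np.round(r[0],1),np.round(r[1],1),round(r[2],1),c.min(0),c.max(0))
# depth
d=im["range_z"]; print(d[218,241],d[210,230],d[240,289],d[192,338],d[192,345])
E
```

```text
smallwhite 200 [523.9 190.4] [65.2 64.9] 18.7 [227 205] [254 232]
bigwhite 200 [453.7  52.8] [ 92.2 104.3] 77.2 [271 222] [307 261]
small 215 [523.1 191.1] [64.2 63.1] 18.7 [227 205] [253 232]
plat 205 [604.9 -83.4] [89.  87.8] 6.1 [320 173] [352 205]
plat 190 [594.1 -90.5] [114.6 119.1] 6.1 [317 171] [359 215]
1.4912555 1.5086745 1.4731729 1.4518075 1.4492162
```

```bash
python3 - <<'E'
from h import *
im=arm.get_image("top"); d=im["range_z"]; o,R=pose(im)
v,u=np.mgrid[0:400:1,0:640:1]
p=cv2.undistortPoints(np.c_[u.ravel(),v.ravel()].astype(float).reshape(-1,1,2),im["K"],im["dist"]).reshape(-1,2)
q=np.c_[p[:,0],-p[:,1],-np.ones(len(p))]*d.reshape(-1,1)
P=(o+q@R.T).reshape(400,640,3)
np.save("P.npy",P)
for uv in [(95,270),(160,250),(155,230),(140,215),(60,205),(160,165),(289,240),(241,218),(360,380)]: print(uv,P[uv[1],uv[0]].round(3))
m=(P[...,2]>.12)&(P[...,0]>.2)&(P[...,0]<.85)&(P[...,1]<.5)&(P[...,1]>-.45)&(d>0)
print(m.sum(), [ (a[m].min(),a[m].max()) for a in (P[...,0],P[...,1],P[...,2])] if m.any() else 0)
E
python3 -m crank '[{"slide":[0,0.30,-0.14],"roll":0.15,"jaw":-1},{"slide":[0,0.30,-0.14],"roll":0.15,"jaw":-1},{"slide":[0,0.30,-0.14],"roll":0.15,"jaw":-1},{"slide":[0,0.30,-0.14],"roll":0.15,"jaw":-1},{"slide":[0,0.30,-0.14],"roll":0.15,"jaw":-1},{"slide":[0,0.30,-0.14],"roll":0.15,"jaw":-1}]'
```

```text
(95, 270) [0.431 0.287 0.784]
(160, 250) [0.455 0.229 0.669]
(155, 230) [0.488 0.231 0.692]
(140, 215) [0.512 0.255 0.692]
(60, 205) [0.523 0.338 0.786]
(160, 165) [0.661 0.383 0.166]
(289, 240) [0.461 0.05  0.029]
(241, 218) [0.525 0.19  0.016]
(360, 380) [ 0.273 -0.086  0.767]
33670 [(np.float64(0.2000043267045547), np.float64(0.8499206591809878)), (np.float64(-0.4498766135198812), np.float64(0.4999859690763869)), (np.float64(0.12003788434196849), np.float64(0.9420609465427126))]
t: 0.9
eef_pos: [0.4107, -0.2896, 0.2394]
ee_rot: [[0.0, 0.972, 0.234], [-0.0, 0.234, -0.972], [-1.0, 0.0, 0.0]]
contact_force: [0.6, -1.6, -0.1]
width: 0.0856
```

```bash
python3 - <<'E'
from h import *
P=np.load("P.npy")
m=(P[...,2]>.3)&(P[...,1]>.1)&(P[...,1]<.6)&(P[...,0]>.05)
for a in np.arange(.1,.6,.05):
  for b in [0]:
    s=m&(P[...,1]>=a)&(P[...,1]<a+.05)
    if s.any(): print(round(a,2),s.sum(),"x",P[s][:,0].min().round(2),P[s][:,0].max().round(2),"z",P[s][:,2].min().round(2),P[s][:,2].max().round(2))
st=arm.observe(); print(st["joint_positions"].round(3))
E
python3 -m crank '[{"slide":[0.02,0.19,-0.155],"roll":0.13,"jaw":-1},{"slide":[0.02,0.19,-0.155],"roll":0.13,"jaw":-1},{"slide":[0.02,0.19,-0.155],"roll":0.13,"jaw":-1},{"slide":[0.02,0.19,-0.155],"roll":0.13,"jaw":-1},{"slide":[0.02,0.19,-0.155],"roll":0.13,"jaw":-1},{"slide":[0.02,0.19,-0.155],"roll":0.13,"jaw":-1},{"slide":[0.02,0.19,-0.155],"roll":0.13,"jaw":-1}]'
python3 - <<'E'
from h import *
st=arm.observe(); im=arm.get_image("wrist"); save(im,"w1.png"); np.savez("w1.npz",**{k:v for k,v in im.items()},pos=st["eef_pos"],rot=st["ee_rot"])
sc=arm.get_image("scene"); save(sc,"s1.png")
print(st["eef_pos"],st["joint_positions"].round(3),st["contact_force"])
E
```

```text
0.1 1340 x 0.11 0.92 z 0.3 0.65
0.15 1539 x 0.89 0.92 z 0.3 0.58
0.2 6335 x 0.33 0.92 z 0.3 0.76
0.25 9195 x 0.3 0.92 z 0.3 0.92
0.3 7562 x 0.3 0.92 z 0.3 0.94
0.35 3701 x 0.31 0.92 z 0.3 0.89
0.4 1653 x 0.35 0.92 z 0.3 0.78
0.45 1065 x 0.89 0.92 z 0.3 0.58
0.5 1980 x 0.15 0.92 z 0.3 0.61
0.55 5891 x 0.1 0.92 z 0.3 0.61
[-0.707  0.264  1.772 -0.     1.105  0.627]
t: 1.6
eef_pos: [0.558, -0.0953, 0.2189]
ee_rot: [[-0.001, 0.994, 0.109], [-0.0, 0.109, -0.994], [-1.0, -0.001, -0.0]]
contact_force: [-0.3, -0.1, 1.0]
width: 0.0855
[ 0.55801581 -0.09530361  0.21892844] [-0.251  0.402  1.631 -0.     1.11   1.211] [-0.25660572 -0.07985972  0.96326055]
```

View pics/w1.png

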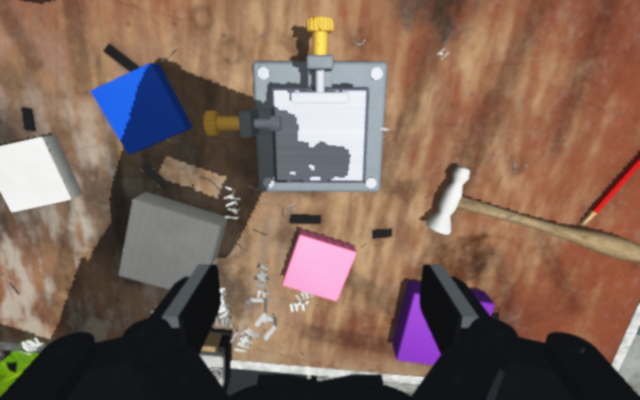

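View pics/s1.png

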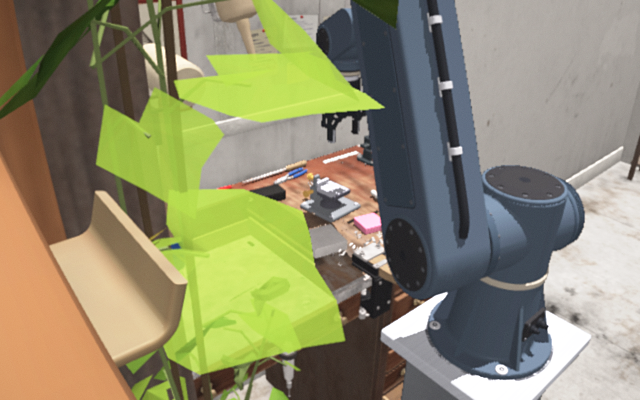

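```bash
python3 - <<'E'
from h import *
im=arm.get_image("scene"); d=im["range_z"]; o,R=pose(im)
def pt(u,v):
    p=cv2.undistortPoints(np.array([[[u,v]]],float),im["K"],im["dist"]).reshape(2)
    return o+R@(np.array([p[0],-p[1],-1])*d[v,u])
for u,v in [(235,3),(245,15),(225,15),(245,30),(248,42),(165,40),(190,40),(240,65),(300,5),(390,10),(235,110),(340,30)]: print(u,v,d[v,u],pt(u,v).round(3))
P=np.load("P.npy"); s=(P[...,1]>.15)&(P[...,1]<.27)&(P[...,0]>.2)&(P[...,0]<.7)&(P[...,2]>.3)
q=P[s]; i=np.argsort(q[:,1]); print(q[i[:5]].round(3)); i=np.argsort(q[:,2]); print(q[i[:5]].round(3))
E
```

```text
235 3 0.8483544 [0.444 0.273 0.599]
245 15 0.8689015 [0.443 0.254 0.576]
225 15 0.8610828 [0.459 0.286 0.578]
245 30 0.8928944 [0.454 0.249 0.548]
248 42 0.8987804 [0.448 0.248 0.527]
165 40 0.29089603 [-0.059  0.619  0.643]
190 40 1.3149168 [0.919 0.14  0.455]
240 65 0.2789447 [-0.104  0.594  0.632]
300 5 1.4955721 [ 0.919 -0.235  0.518]
390 10 0.28775358 [-0.14   0.512  0.66 ]
235 110 0.2279531 [-0.155  0.629  0.625]
340 30 1.0842448 [ 0.493 -0.019  0.517]
[[0.477 0.212 0.591]
 [0.468 0.212 0.59 ]
 [0.479 0.212 0.59 ]
 [0.467 0.212 0.597]
 [0.472 0.212 0.59 ]]
[[0.439 0.24  0.496]
 [0.441 0.236 0.496]
 [0.439 0.241 0.497]
 [0.443 0.235 0.498]
 [0.449 0.235 0.498]]
```

```bash
python3 - <<'E'
from h import *
im=np.load("w1.npz"); save(im,"w1c.png",(240,50,400,200),4)
E
```

```text
(no output)
```

View pics/w1c.png

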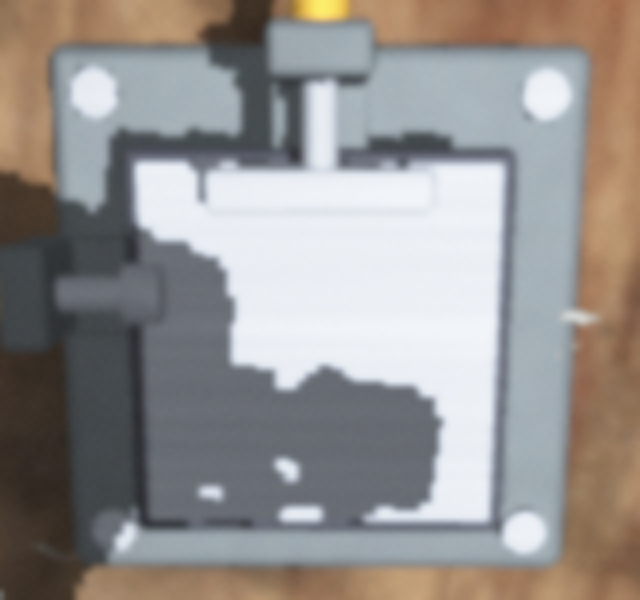

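```bash
python3 - <<'E'
from h import *
im=np.load("w1.npz"); st=dict(eef_pos=im["pos"],ee_rot=im["rot"])
cv=lambda l:(np.array(l,float)+.5)/4-.5+[240,50]
C=onplane(im,cv([(118,148),(515,150),(500,528),(138,525)]),.06,st)
print(C.round(4)); L=[np.linalg.norm(C[i]-C[i-1])*1000 for i in range(4)]; print(np.round(L,1))
c=C.mean(0); ex=(C[0]-C[3]+C[1]-C[2])[:2]; yaw=np.arctan2(ex[1],ex[0]); print("centre",c.round(4),"yaw deg",np.degrees(yaw))
ey=(C[0]-C[1]+C[3]-C[2])[:2]; print("yaw from y",np.degrees(np.arctan2(ey[1],ey[0]))-90)
R=np.array([[np.cos(yaw),np.sin(yaw)],[-np.sin(yaw),np.cos(yaw)]])
def loc(uv,z): return ((onplane(im,cv(uv),z,st)-c)[:,:2]@R.T*1000).round(1)
print("bar lower edge", loc([(207,213),(432,213)],.077),loc([(207,213),(432,213)],.065))
print("button", loc([(163,268),(163,316)],.071))
print("brackets far",loc([(270,75),(370,78)],.084),"side",loc([(50,243),(46,348)],.084))
B=onplane(im,cv([(55,47),(590,47),(558,567),(80,563)]),.012,st); print("base",B.mean(0),[round(np.linalg.norm(B[i]-B[i-1])*1000,1) for i in range(4)])
o,_=pose(im,st); print(o)
E
```

```text
[[ 0.633  -0.0454  0.06  ]
 [ 0.6413 -0.1247  0.06  ]
 [ 0.5633 -0.1334  0.06  ]
 [ 0.5554 -0.0546  0.06  ]]
[78.1 79.8 78.4 79.2]
centre [ 0.5982 -0.0895  0.06  ] yaw deg 6.596599303556243
yaw from y 5.870086501135702
bar lower edge [[ 27.6  21. ]
 [ 27.3 -22.2]] [[ 27.1  22. ]
 [ 26.9 -23.1]]
button [[16.9 30.6]
 [ 7.5 31. ]]
brackets far [[51.8  8.3]
 [51.2 -9.9]] side [[22.5 50.2]
 [ 3.  52.3]]
base [ 0.59803749 -0.09010352  0.012     ] [np.float64(122.9), np.float64(122.4), np.float64(123.9), np.float64(122.7)]
[ 0.63590297 -0.08625586  0.35321172]
```

```bash
python3 -m crank '[{"slide":[0.06,-0.02,-0.18],"roll":-0.216,"jaw":-1},{"slide":[0.06,-0.02,-0.18],"roll":-0.216,"jaw":-1},{"slide":[0.06,-0.02,-0.18],"roll":-0.216,"jaw":-1},{"slide":[0.10,-0.02,-0.18],"roll":-0.216,"jaw":-1},{"slide":[0.10,-0.02,-0.265],"roll":-0.216,"jaw":-1},{"slide":[0.10,-0.02,-0.265],"roll":-0.216,"jaw":-1},{"slide":[0.10,-0.02,-0.265],"roll":-0.216,"jaw":-1},{"slide":[0.10,-0.02,-0.265],"roll":-0.216,"jaw":-1}]'
python3 - <<'E'
from h import *
st=arm.observe(); im=arm.get_image("wrist"); save(im,"w2.png"); np.savez("w2.npz",**im,pos=st["eef_pos"],rot=st["ee_rot"])
sc=arm.get_image("scene"); save(sc,"s2.png")
print(st["eef_pos"],st["ee_rot"].round(3),st["joint_positions"].round(3),st["contact_force"])
E
```

```text
t: 2.55
eef_pos: [0.5098, 0.165, 0.1194]
ee_rot: [[0.0, 0.948, 0.318], [-0.0, 0.318, -0.948], [-1.0, 0.0, 0.0]]
contact_force: [-0.2, -0.7, 0.7]
width: 0.0851
[0.50978531 0.16497496 0.11943597] [[ 0.     0.948  0.318]
 [-0.     0.318 -0.948]
 [-1.     0.     0.   ]] [ 0.226  0.482  1.791 -0.     0.868  1.474] [-0.15609527 -0.74794078  0.67698718]
```

View pics/w2.png

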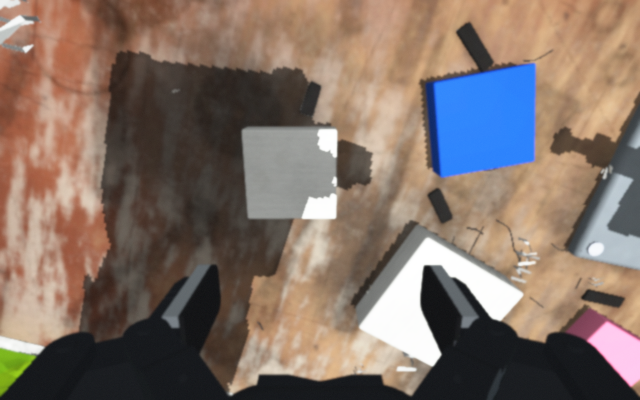

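View pics/s2.png

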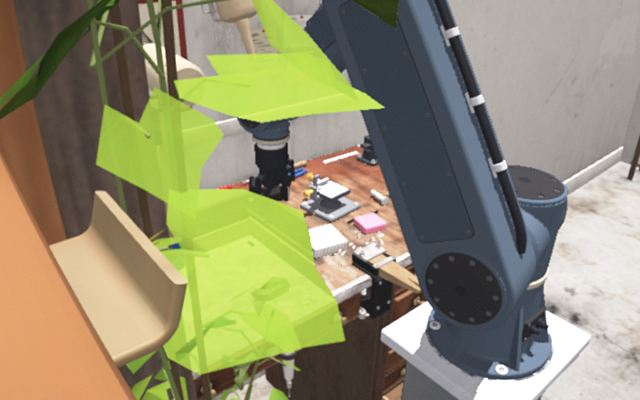

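```bash
python3 - <<'E'
from h import *
im=np.load("w2.npz"); save(im,"w2c.png",(225,110,355,235),5)
E
```

```text
(no output)
```

View pics/w2c.png

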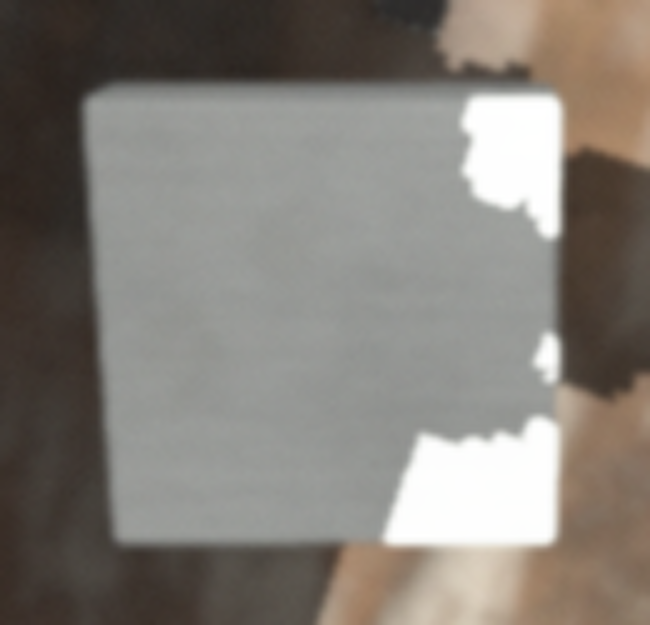

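```bash
python3 - <<'E'
from h import *
im=np.load("w2.npz"); st=dict(eef_pos=im["pos"],ee_rot=im["rot"])
cv=lambda l:(np.array(l,float)+.5)/5-.5+[225,110]
C=onplane(im,cv([(86,94),(562,94),(556,544),(116,544)]),.02,st)
c=C.mean(0);print(c.round(4),[round(np.linalg.norm(C[i]-C[i-1])*1000,1) for i in range(4)])
for i,j in [(3,0),(2,1)]: e=C[j]-C[i]; print("x-ish yaw",np.degrees(np.arctan2(e[1],e[0])))
for i,j in [(1,0),(2,3)]: e=C[j]-C[i]; print("y-ish yaw",np.degrees(np.arctan2(e[1],e[0]))-90)
R=st["ee_rot"]; print("tool offset of block centre", R.T@(c-st["eef_pos"]), "tool yaw",np.degrees(np.arctan2(R[1,1],R[0,1])))
E
```

```text
[0.5236 0.1917 0.02  ] [np.float64(63.9), np.float64(63.3), np.float64(63.9), np.float64(63.5)]
x-ish yaw 18.42299616239605
x-ish yaw 18.634467912680147
y-ish yaw 18.565892975496055
y-ish yaw 18.539746347579666
tool offset of block centre [ 0.09943346  0.02160491 -0.02094028] tool yaw 18.519150758392417
```

```bash
python3 -m crank '[{"slide":[0.02,0.004,-0.021],"roll":0,"jaw":-1},{"slide":[0.06,0.004,-0.021],"roll":0,"jaw":-1},{"slide":[0.09,0.004,-0.021],"roll":0,"jaw":-1},{"slide":[0.105,0.004,-0.021],"roll":0,"jaw":-1},{"slide":[0.109,0.004,-0.021],"roll":0,"jaw":-1},{"slide":[0.109,0.004,-0.021],"roll":0,"jaw":-1}]'
python3 -m crank '[{"slide":[0,0,0],"roll":0,"jaw":1},{"slide":[0,0,0],"roll":0,"jaw":1},{"slide":[0,0,0],"roll":0,"jaw":1},{"slide":[0,0,0],"roll":0,"jaw":1},{"slide":[0,0,0],"roll":0,"jaw":1},{"slide":[0,0,0],"roll":0,"jaw":1}]'
python3 -m crank '[{"slide":[0,0,0],"roll":0,"jaw":1},{"slide":[0,0,0],"roll":0,"jaw":1},{"slide":[0,0,0],"roll":0,"jaw":1}]'
```

```text
t: 3.25
eef_pos: [0.5075, 0.186, 0.0108]
ee_rot: [[0.0, 0.949, 0.316], [0.0, 0.316, -0.949], [-1.0, 0.0, 0.0]]
contact_force: [0.6, 0.0, 0.9]
width: 0.0853
t: 3.85
eef_pos: [0.5078, 0.1866, 0.012]
ee_rot: [[0.002, 0.948, 0.317], [0.0, 0.317, -0.948], [-1.0, 0.002, 0.0]]
contact_force: [-1.8, -2.5, 8.7]
width: 0.0622
t: 4.15
eef_pos: [0.5078, 0.1866, 0.012]
ee_rot: [[0.002, 0.948, 0.317], [0.0, 0.317, -0.948], [-1.0, 0.002, 0.0]]
contact_force: [-1.5, -1.7, 8.6]
width: 0.0624
```

```bash
python3 -m crank '[{"slide":[-0.005,0,0],"roll":0,"jaw":1},{"slide":[-0.02,0,0],"roll":0,"jaw":1},{"slide":[-0.05,0,0],"roll":0,"jaw":1},{"slide":[-0.08,0,0],"roll":0,"jaw":1},{"slide":[-0.08,0,0],"roll":0,"jaw":1},{"slide":[-0.08,0,0],"roll":0,"jaw":1}]'
python3 - <<'E'
from h import *
st=arm.observe(); im=arm.get_image("wrist"); save(im,"w3.png"); np.savez("w3.npz",**im,pos=st["eef_pos"],rot=st["ee_rot"])
print(st["eef_pos"],st["ee_rot"].round(3),st["contact_force"],st["moment"])
E
```

```text
t: 4.75
eef_pos: [0.5068, 0.1865, 0.0905]
ee_rot: [[0.001, 0.948, 0.317], [0.0, 0.317, -0.948], [-1.0, 0.001, 0.0]]
contact_force: [-0.7, -0.5, -7.0]
width: 0.0622
[0.50675168 0.18651545 0.09051078] [[ 0.001  0.948  0.317]
 [ 0.     0.317 -0.948]
 [-1.     0.001  0.   ]] [-0.72810159 -0.52494288 -6.99832248] [-0.07296755  0.10275865 -0.00925812]
```

View pics/w3.png

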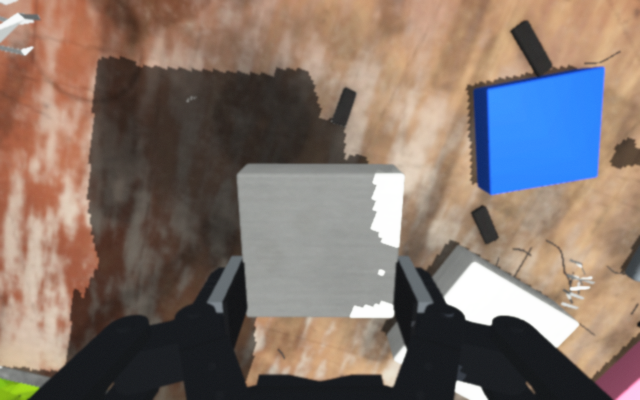

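```bash
python3 -m crank '[{"slide":[0,0,0.02],"roll":0.02,"jaw":1},{"slide":[0,-0.005,0.05],"roll":0.07,"jaw":1},{"slide":[-0.01,-0.01,0.09],"roll":0.12,"jaw":1},{"slide":[-0.03,-0.015,0.13],"roll":0.17,"jaw":1},{"slide":[-0.05,-0.02,0.17],"roll":0.215,"jaw":1},{"slide":[-0.05,-0.025,0.21],"roll":0.215,"jaw":1},{"slide":[-0.05,-0.031,0.25],"roll":0.215,"jaw":1},{"slide":[-0.05,-0.031,0.28],"roll":0.215,"jaw":1},{"slide":[-0.05,-0.031,0.293],"roll":0.215,"jaw":1},{"slide":[-0.05,-0.031,0.293],"roll":0.215,"jaw":1},{"slide":[-0.05,-0.031,0.293],"roll":0.215,"jaw":1}]'
python3 - <<'E'
from h import *
st=arm.observe(); im=arm.get_image("wrist"); save(im,"w4.png"); np.savez("w4.npz",**im,pos=st["eef_pos"],rot=st["ee_rot"])
R=st["ee_rot"];print(st["eef_pos"],R.round(4),st["contact_force"])
print("yaw",np.degrees(np.arctan2(R[1,1],R[0,1])), "to target in tool",R.T@(np.array([.5707,-.1018,.072])-st["eef_pos"]))
E
```

```text
t: 5.9
eef_pos: [0.5697, -0.1004, 0.1391]
ee_rot: [[-0.002, 0.994, 0.108], [0.001, 0.108, -0.994], [-1.0, -0.002, -0.001]]
contact_force: [-0.5, 0.9, -6.9]
width: 0.0622
[ 0.56973508 -0.10036202  0.13909959] [[-2.300e-03  9.942e-01  1.076e-01]
 [ 9.000e-04  1.076e-01 -9.942e-01]
 [-1.000e+00 -2.200e-03 -1.100e-03]] [-0.48287987  0.8679771  -6.85167811]
yaw 6.176210221414161 to target in tool [0.06709591 0.00095144 0.0016083 ]
```

View pics/w4.png

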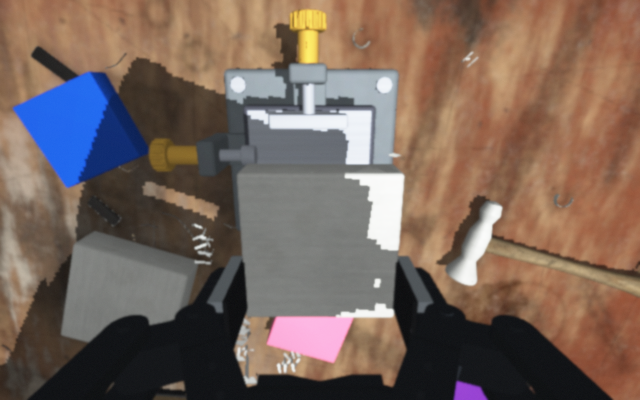

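```bash
python3 -m crank '[{"slide":[0.01,0.001,0.0015],"roll":0,"jaw":1},{"slide":[0.025,0.001,0.0015],"roll":0,"jaw":1},{"slide":[0.04,0.001,0.0015],"roll":0,"jaw":1},{"slide":[0.053,0.001,0.0015],"roll":0,"jaw":1},{"slide":[0.06,0.001,0.0015],"roll":0,"jaw":1},{"slide":[0.06,0.001,0.0015],"roll":0,"jaw":1},{"slide":[0.06,0.001,0.0015],"roll":0,"jaw":1}]'
python3 - <<'E'
from h import *
st=arm.observe(); im=arm.get_image("wrist"); save(im,"w5.png"); np.savez("w5.npz",**im,pos=st["eef_pos"],rot=st["ee_rot"])
R=st["ee_rot"];print(st["eef_pos"],st["contact_force"])
print("to target in tool",R.T@(np.array([.5707,-.1018,.072])-st["eef_pos"]))
E
```

```text
t: 6.65
eef_pos: [0.5719, -0.1026, 0.0804]
ee_rot: [[0.0, 0.994, 0.108], [-0.0, 0.108, -0.994], [-1.0, 0.0, 0.0]]
contact_force: [0.6, -0.1, -6.6]
width: 0.0621
[ 0.5718783  -0.10261407  0.08043221] [ 0.64758451 -0.09170466 -6.59878265]
to target in tool [ 0.00843177 -0.0010866  -0.00093686]
```

View pics/w5.png

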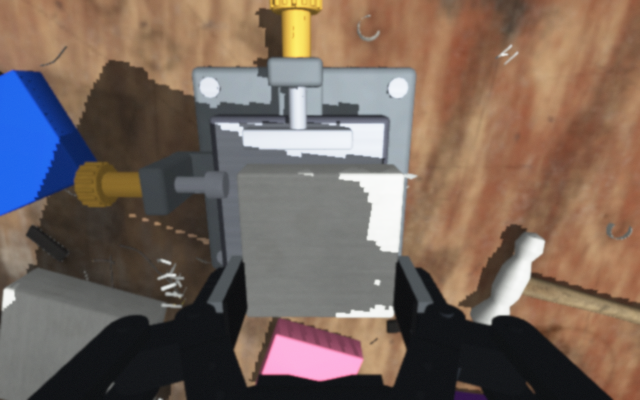

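```bash
python3 -m crank '[{"slide":[0.003,-0.001,-0.001],"roll":0,"jaw":1},{"slide":[0.006,-0.001,-0.001],"roll":0,"jaw":1},{"slide":[0.006,-0.001,-0.001],"roll":0,"jaw":1},{"slide":[0.006,-0.001,-0.001],"roll":0,"jaw":1}]'
python3 -m crank '[{"slide":[0.0006,0,0],"roll":0,"jaw":1},{"slide":[0.0012,0,0],"roll":0,"jaw":1},{"slide":[0.0012,0,0],"roll":0,"jaw":1}]'
```

```text
t: 7.1
eef_pos: [0.5706, -0.1017, 0.0743]
ee_rot: [[0.0, 0.994, 0.108], [-0.0, 0.108, -0.994], [-1.0, 0.0, 0.0]]
contact_force: [-1.4, 0.0, -6.7]
width: 0.0623
t: 7.4
eef_pos: [0.5705, -0.1017, 0.0731]
ee_rot: [[-0.0, 0.994, 0.108], [0.0, 0.108, -0.994], [-1.0, -0.0, -0.0]]
contact_force: [0.0, -0.2, -6.7]
width: 0.0625
```

```bash
python3 -m crank '[{"slide":[0.0004,0,0],"roll":0,"jaw":1},{"slide":[0.0008,0,0],"roll":0,"jaw":1},{"slide":[0.0008,0,0],"roll":0,"jaw":1}]'
```

```text
t: 7.7
eef_pos: [0.5706, -0.1017, 0.0724]
ee_rot: [[0.0, 0.994, 0.108], [-0.0, 0.108, -0.994], [-1.0, 0.0, 0.0]]
contact_force: [-0.6, -0.1, -3.9]
width: 0.0619
```

```bash
python3 -m crank '[{"slide":[0.0004,0,0],"roll":0,"jaw":1},{"slide":[0.0004,0,0],"roll":0,"jaw":1}]'; python3 -m crank '[{"slide":[0,0,0],"roll":0,"jaw":0.3},{"slide":[0,0,0],"roll":0,"jaw":-0.2},{"slide":[0,0,0],"roll":0,"jaw":-0.6},{"slide":[0,0,0],"roll":0,"jaw":-0.9},{"slide":[0,0,0],"roll":0,"jaw":-0.9},{"slide":[-0.002,0,0],"roll":0,"jaw":-0.9},{"slide":[-0.003,0,0],"roll":0,"jaw":-0.9},{"slide":[-0.003,0,0],"roll":0,"jaw":-0.9}]'
python3 - <<'E'
from h import *
st=arm.observe(); im=arm.get_image("wrist"); save(im,"w6.png"); np.savez("w6.npz",**im,pos=st["eef_pos"],rot=st["ee_rot"]); save(im,"w6c.png",(180,50,440,340),2.2)
E
```

```text
t: 7.9
eef_pos: [0.5706, -0.1017, 0.0721]
ee_rot: [[0.0, 0.994, 0.108], [-0.0, 0.108, -0.994], [-1.0, 0.0, 0.0]]
contact_force: [-2.0, 0.6, -3.0]
width: 0.0619
t: 8.7
eef_pos: [0.5707, -0.1017, 0.0752]
ee_rot: [[0.0, 0.994, 0.108], [-0.0, 0.108, -0.994], [-1.0, 0.0, 0.0]]
contact_force: [-0.3, -0.6, 0.2]
width: 0.0811
```

View pics/w6c.png

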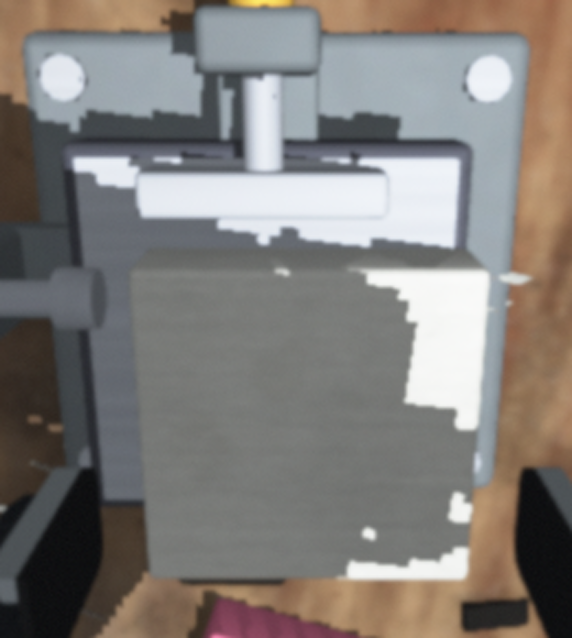

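```bash
python3 -m crank '[{"slide":[0,0,0],"roll":0,"jaw":1},{"slide":[0,0,0],"roll":0,"jaw":1},{"slide":[0,0,0],"roll":0,"jaw":1},{"slide":[0,0,0],"roll":0,"jaw":1},{"slide":[0,0,0],"roll":0,"jaw":1}]'
python3 -m crank '[{"slide":[0,0.001,0],"roll":0,"jaw":1},{"slide":[0,0.002,0],"roll":0,"jaw":1},{"slide":[0,0.003,0],"roll":0,"jaw":1},{"slide":[0,0.003,0],"roll":0,"jaw":1}]'
```

```text
t: 9.25
eef_pos: [0.5707, -0.1017, 0.0754]
ee_rot: [[0.0, 0.994, 0.108], [-0.0, 0.108, -0.994], [-1.0, 0.0, 0.0]]
contact_force: [-1.5, -0.0, 5.2]
width: 0.062
t: 9.65
eef_pos: [0.5732, -0.1014, 0.0754]
ee_rot: [[-0.001, 0.994, 0.108], [-0.0, 0.108, -0.994], [-1.0, -0.001, 0.0]]
contact_force: [-5.2, -0.5, 8.3]
width: 0.0619
```

```bash
python3 -m crank '[{"slide":[-0.0006,0,0],"roll":0,"jaw":1},{"slide":[-0.0006,0,0],"roll":0,"jaw":1}]';python3 -m crank '[{"slide":[-0.0004,0,0],"roll":0,"jaw":1},{"slide":[-0.0004,0,0],"roll":0,"jaw":1}]'
```

```text
t: 9.85
eef_pos: [0.5733, -0.1014, 0.0754]
ee_rot: [[-0.001, 0.994, 0.108], [-0.0, 0.108, -0.994], [-1.0, -0.001, -0.0]]
contact_force: [-2.2, -1.8, 2.5]
width: 0.062
t: 10.05
eef_pos: [0.5733, -0.1013, 0.0755]
ee_rot: [[-0.001, 0.994, 0.108], [0.0, 0.108, -0.994], [-1.0, -0.001, -0.0]]
contact_force: [-0.6, -0.8, -2.7]
width: 0.0616
```

```bash
python3 -m crank '[{"slide":[0,0.001,0],"roll":0,"jaw":1},{"slide":[0,0.002,0],"roll":0,"jaw":1},{"slide":[0,0.003,0],"roll":0,"jaw":1},{"slide":[0,0.003,0],"roll":0,"jaw":1}]'
python3 -m crank '[{"slide":[0,0.001,0],"roll":0,"jaw":1},{"slide":[0,0.002,0],"roll":0,"jaw":1},{"slide":[0,0.002,0],"roll":0,"jaw":1}]'
```

```text
t: 10.45
eef_pos: [0.5766, -0.1009, 0.0757]
ee_rot: [[-0.0, 0.994, 0.108], [0.0, 0.108, -0.994], [-1.0, 0.0, -0.0]]
contact_force: [0.4, 0.2, -6.0]
width: 0.0618
t: 10.75
eef_pos: [0.5786, -0.1008, 0.0758]
ee_rot: [[0.0, 0.994, 0.108], [0.0, 0.108, -0.994], [-1.0, 0.0, -0.0]]
contact_force: [0.5, -0.6, -5.7]
width: 0.0619
```

```bash
python3 -m crank '[{"slide":[0,0.0005,0],"roll":0,"jaw":1},{"slide":[0,0.001,0],"roll":0,"jaw":1},{"slide":[0,0.001,0],"roll":0,"jaw":1}]'
python3 -m crank '[{"slide":[0,0.0005,0],"roll":0,"jaw":1},{"slide":[0,0.0005,0],"roll":0,"jaw":1}]'
```

```text
t: 11.05
eef_pos: [0.5795, -0.1007, 0.0759]
ee_rot: [[-0.0, 0.994, 0.108], [0.0, 0.108, -0.994], [-1.0, -0.0, -0.0]]
contact_force: [-0.5, 1.2, -6.0]
width: 0.0618
t: 11.25
eef_pos: [0.58, -0.1006, 0.0759]
ee_rot: [[0.0, 0.994, 0.108], [0.0, 0.108, -0.994], [-1.0, 0.0, -0.0]]
contact_force: [-0.0, 0.1, -5.8]
width: 0.062
```

```bash
python3 -m crank '[{"slide":[0,0.0005,0],"roll":0,"jaw":1},{"slide":[0,0.0005,0],"roll":0,"jaw":1}]'
```

```text
t: 11.45
eef_pos: [0.5805, -0.1006, 0.0759]
ee_rot: [[-0.0, 0.994, 0.108], [0.0, 0.108, -0.994], [-1.0, -0.0, -0.0]]
contact_force: [-1.2, 1.2, -4.9]
width: 0.0618
```

```bash
python3 -m crank '[{"slide":[0,0.0004,0],"roll":0,"jaw":1},{"slide":[0,0.0004,0],"roll":0,"jaw":1}]'
```

```text
t: 11.65
eef_pos: [0.5809, -0.1005, 0.0759]
ee_rot: [[0.0, 0.994, 0.108], [-0.0, 0.108, -0.994], [-1.0, 0.0, 0.0]]
contact_force: [-0.5, 0.7, -5.4]
width: 0.0618
```

```bash
python3 -m crank '[{"slide":[0,0.0004,0],"roll":0,"jaw":1},{"slide":[0,0.0004,0],"roll":0,"jaw":1}]'
```

```text
t: 11.85
eef_pos: [0.5813, -0.1005, 0.0759]
ee_rot: [[0.0, 0.994, 0.108], [0.0, 0.108, -0.994], [-1.0, 0.0, -0.0]]
contact_force: [-0.5, 0.2, -5.9]
width: 0.0615
```

```bash
python3 -m crank '[{"slide":[0,0.0004,0],"roll":0,"jaw":1},{"slide":[0,0.0004,0],"roll":0,"jaw":1}]'
```

```text
t: 12.05
eef_pos: [0.5817, -0.1004, 0.0759]
ee_rot: [[0.0, 0.994, 0.108], [0.0, 0.108, -0.994], [-1.0, 0.0, 0.0]]
contact_force: [-0.9, 0.4, -6.7]
width: 0.0615
```

```bash
python3 -m crank '[{"slide":[0,0.0004,0],"roll":0,"jaw":1},{"slide":[0,0.0004,0],"roll":0,"jaw":1}]'
```

```text
t: 12.25
eef_pos: [0.5821, -0.1004, 0.0759]
ee_rot: [[0.0, 0.994, 0.108], [0.0, 0.108, -0.994], [-1.0, 0.0, -0.0]]
contact_force: [-1.2, -0.6, -5.3]
width: 0.0618
```

```bash
python3 -m crank '[{"slide":[0,0.0004,0],"roll":0,"jaw":1},{"slide":[0,0.0004,0],"roll":0,"jaw":1}]'
```

```text
t: 12.45
eef_pos: [0.5825, -0.1004, 0.0759]
ee_rot: [[0.0, 0.994, 0.108], [0.0, 0.108, -0.994], [-1.0, 0.0, -0.0]]
contact_force: [-0.1, 0.8, -5.2]
width: 0.0621
```

```bash
python3 -m crank '[{"slide":[0,0.0004,0],"roll":0,"jaw":1},{"slide":[0,0.0004,0],"roll":0,"jaw":1}]'
```

```text
t: 12.65
eef_pos: [0.5829, -0.1003, 0.0759]
ee_rot: [[0.0, 0.994, 0.108], [-0.0, 0.108, -0.994], [-1.0, 0.0, 0.0]]
contact_force: [-0.6, 0.4, -6.2]
width: 0.0619
```

```bash
python3 -m crank '[{"slide":[0,0.0004,0],"roll":0,"jaw":1},{"slide":[0,0.0004,0],"roll":0,"jaw":1}]'
```

```text
t: 12.85
eef_pos: [0.583, -0.1003, 0.0758]
ee_rot: [[-0.001, 0.994, 0.108], [0.0, 0.108, -0.994], [-1.0, -0.001, -0.0]]
contact_force: [-1.9, -0.9, -5.7]
width: 0.0619
```

```bash
python3 -m crank '[{"slide":[0,0.0002,0],"roll":0,"jaw":1},{"slide":[0,0.0002,0],"roll":0,"jaw":1}]'
```

```text
t: 13.05
eef_pos: [0.5831, -0.1003, 0.0758]
ee_rot: [[-0.001, 0.994, 0.108], [0.0, 0.108, -0.994], [-1.0, -0.001, -0.0]]
contact_force: [-4.0, -0.5, -4.9]
width: 0.0619
```

```bash
python3 -m crank '[{"slide":[0,0.0002,0],"roll":0,"jaw":1},{"slide":[0,0.0002,0],"roll":0,"jaw":1}]'
```

```text
t: 13.25
eef_pos: [0.5833, -0.1003, 0.0758]
ee_rot: [[-0.001, 0.994, 0.108], [0.0, 0.108, -0.994], [-1.0, -0.001, -0.0]]
contact_force: [-5.3, -1.0, -4.6]
width: 0.0617
```

```bash
python3 -m crank '[{"slide":[0,0.0002,0],"roll":0,"jaw":1},{"slide":[0,0.0002,0],"roll":0,"jaw":1}]'
```

```text
t: 13.45
eef_pos: [0.5833, -0.1002, 0.0757]
ee_rot: [[-0.001, 0.994, 0.108], [0.0, 0.108, -0.994], [-1.0, -0.001, -0.0]]
contact_force: [-6.6, -1.3, -3.6]
width: 0.0618
```

```bash
python3 -m crank '[{"slide":[0,0,0],"roll":0,"jaw":1},{"slide":[0,0,0],"roll":0,"jaw":1},{"slide":[0,0,0],"roll":0,"jaw":1}]'
```

```text
t: 13.75
eef_pos: [0.5833, -0.1002, 0.0757]
ee_rot: [[-0.001, 0.994, 0.108], [0.0, 0.108, -0.994], [-1.0, -0.001, -0.0]]
contact_force: [-6.0, -0.8, -4.3]
width: 0.0617
```

```bash
python3 -m crank '[{"slide":[0,-0.0002,0],"roll":0,"jaw":1},{"slide":[0,-0.0002,-0.001],"roll":0,"jaw":1},{"slide":[0,-0.0002,-0.002],"roll":0,"jaw":1},{"slide":[0,-0.0002,-0.002],"roll":0,"jaw":1}]'
```

```text
t: 14.15
eef_pos: [0.5832, -0.0985, 0.0758]
ee_rot: [[-0.001, 0.994, 0.108], [-0.0, 0.108, -0.994], [-1.0, -0.001, 0.0]]
contact_force: [-4.8, -2.2, -4.8]
width: 0.0618
```

```bash
python3 -m crank '[{"slide":[0,0,-0.001],"roll":0,"jaw":1},{"slide":[0,0,-0.002],"roll":0,"jaw":1},{"slide":[0,0,-0.003],"roll":0,"jaw":1},{"slide":[0,0,-0.004],"roll":0,"jaw":1},{"slide":[0,0,-0.004],"roll":0,"jaw":1}]'
```

```text
t: 14.65
eef_pos: [0.5827, -0.0945, 0.0758]
ee_rot: [[-0.001, 0.994, 0.107], [-0.0, 0.107, -0.994], [-1.0, -0.001, 0.0]]
contact_force: [-5.0, -2.4, -5.0]
width: 0.0618
```

```bash
python3 -m crank '[{"slide":[0,0,-0.0005],"roll":0,"jaw":1},{"slide":[0,0,-0.001],"roll":0,"jaw":1},{"slide":[0,0,-0.0015],"roll":0,"jaw":1},{"slide":[0,0,-0.0015],"roll":0,"jaw":1}]'
```

```text
t: 15.05
eef_pos: [0.5826, -0.0931, 0.0758]
ee_rot: [[-0.001, 0.994, 0.107], [-0.0, 0.107, -0.994], [-1.0, -0.001, 0.0]]
contact_force: [-4.2, -3.4, -5.1]
width: 0.0618
```

```bash
python3 -m crank '[{"slide":[0,0,-0.0005],"roll":0,"jaw":1},{"slide":[0,0,-0.001],"roll":0,"jaw":1},{"slide":[0,0,-0.001],"roll":0,"jaw":1}]'
```

```text
t: 15.35
eef_pos: [0.5825, -0.0921, 0.0758]
ee_rot: [[-0.001, 0.994, 0.107], [-0.0, 0.107, -0.994], [-1.0, -0.001, 0.0]]
contact_force: [-4.8, -3.0, -4.6]
width: 0.0619
```

```bash
python3 -m crank '[{"slide":[0,0,-0.0005],"roll":0,"jaw":1},{"slide":[0,0,-0.001],"roll":0,"jaw":1},{"slide":[0,0,-0.0015],"roll":0,"jaw":1},{"slide":[0,0,-0.0015],"roll":0,"jaw":1}]'
```

```text
t: 15.75
eef_pos: [0.5824, -0.0907, 0.0758]
ee_rot: [[-0.0, 0.994, 0.107], [-0.0, 0.107, -0.994], [-1.0, -0.001, 0.0]]
contact_force: [-4.9, -4.4, -4.6]
width: 0.0618
```

```bash
python3 -m crank '[{"slide":[0,0,-0.0005],"roll":0,"jaw":1},{"slide":[0,0,-0.0005],"roll":0,"jaw":1}]'
```

```text
t: 15.95
eef_pos: [0.5823, -0.0902, 0.0758]
ee_rot: [[-0.0, 0.994, 0.107], [-0.0, 0.107, -0.994], [-1.0, -0.0, 0.0]]
contact_force: [-5.0, -3.4, -5.3]
width: 0.0617
```

```bash
python3 -m crank '[{"slide":[0,0,-0.0004],"roll":0,"jaw":1},{"slide":[0,0,-0.0004],"roll":0,"jaw":1}]'
```

```text
t: 16.15
eef_pos: [0.5823, -0.0898, 0.0758]
ee_rot: [[-0.0, 0.994, 0.107], [-0.0, 0.107, -0.994], [-1.0, -0.001, 0.0]]
contact_force: [-3.9, -3.4, -4.9]
width: 0.0619
```

```bash
python3 -m crank '[{"slide":[0,0,-0.0004],"roll":0,"jaw":1},{"slide":[0,0,-0.0004],"roll":0,"jaw":1}]'
```

```text
t: 16.35
eef_pos: [0.5823, -0.0894, 0.0758]
ee_rot: [[-0.0, 0.994, 0.107], [-0.0, 0.107, -0.994], [-1.0, -0.0, 0.0]]
contact_force: [-5.8, -3.6, -4.5]
width: 0.062
```

```bash
python3 -m crank '[{"slide":[0,0,-0.0004],"roll":0,"jaw":1},{"slide":[0,0,-0.0004],"roll":0,"jaw":1}]'
```

```text
t: 16.55
eef_pos: [0.5822, -0.089, 0.0758]
ee_rot: [[-0.0, 0.994, 0.107], [-0.0, 0.107, -0.994], [-1.0, -0.0, 0.0]]
contact_force: [-5.1, -3.3, -4.9]
width: 0.0615
```

```bash
python3 -m crank '[{"slide":[0,0,-0.0004],"roll":0,"jaw":1},{"slide":[0,0,-0.0004],"roll":0,"jaw":1}]'
```

```text
t: 16.75
eef_pos: [0.5822, -0.0888, 0.0759]
ee_rot: [[-0.0, 0.994, 0.107], [-0.001, 0.107, -0.994], [-1.0, -0.0, 0.001]]
contact_force: [-5.5, -4.0, -5.2]
width: 0.0617
```

```bash
python3 -m crank '[{"slide":[0,0,-0.0003],"roll":0,"jaw":1},{"slide":[0,0,-0.0003],"roll":0,"jaw":1}]'
```

```text
t: 16.95
eef_pos: [0.5822, -0.0887, 0.0758]
ee_rot: [[-0.0, 0.994, 0.107], [-0.001, 0.107, -0.994], [-1.0, -0.0, 0.001]]
contact_force: [-4.0, -6.0, -5.3]
width: 0.0622
```

```bash
python3 -m crank '[{"slide":[0,0,-0.0003],"roll":0,"jaw":1},{"slide":[0,0,-0.0003],"roll":0,"jaw":1}]'
```

```text
t: 17.15
eef_pos: [0.5822, -0.0885, 0.0759]
ee_rot: [[-0.0, 0.994, 0.107], [-0.001, 0.107, -0.994], [-1.0, -0.0, 0.001]]
contact_force: [-3.9, -8.5, -5.0]
width: 0.0618
```

```bash
python3 -m crank '[{"slide":[0,0,-0.0003],"roll":0,"jaw":1},{"slide":[0,0,-0.0003],"roll":0,"jaw":1}]'
```

```text
t: 17.35
eef_pos: [0.5822, -0.0884, 0.0759]
ee_rot: [[-0.0, 0.994, 0.107], [-0.001, 0.107, -0.994], [-1.0, -0.0, 0.001]]
contact_force: [-5.0, -9.1, -5.4]
width: 0.0616
```

```bash
python3 -m crank '[{"slide":[0,0,0],"roll":0,"jaw":1},{"slide":[0,0,0],"roll":0,"jaw":1},{"slide":[0.0003,0,0],"roll":0,"jaw":1},{"slide":[0.0006,0,0],"roll":0,"jaw":1},{"slide":[0.0006,0,0],"roll":0,"jaw":1}]'
```

```text
t: 17.85
eef_pos: [0.5822, -0.0884, 0.0756]
ee_rot: [[0.0, 0.994, 0.107], [-0.001, 0.107, -0.994], [-1.0, -0.0, 0.001]]
contact_force: [-6.0, -7.7, -2.3]
width: 0.0618
```

```bash
python3 -m crank '[{"slide":[0.0004,0,0],"roll":0,"jaw":1},{"slide":[0.0004,0,0],"roll":0,"jaw":-0.6},{"slide":[0.0004,0,0],"roll":0,"jaw":-0.7},{"slide":[0.0004,0,0],"roll":0,"jaw":-0.7},{"slide":[0.0004,0,0],"roll":0,"jaw":-0.7},{"slide":[0.0004,0,0],"roll":0,"jaw":-0.7}]'
python3 - <<'E'
from h import *
st=arm.observe(); im=arm.get_image("wrist"); save(im,"w7.png"); np.savez("w7.npz",**im,pos=st["eef_pos"],rot=st["ee_rot"]); save(im,"w7c.png",(160,50,440,340),2)
E
```

```text
t: 18.45
eef_pos: [0.5825, -0.0872, 0.0751]
ee_rot: [[0.001, 0.994, 0.108], [-0.0, 0.108, -0.994], [-1.0, 0.001, 0.0]]
contact_force: [-0.2, -0.1, -1.1]
width: 0.0726
```

View pics/w7c.png

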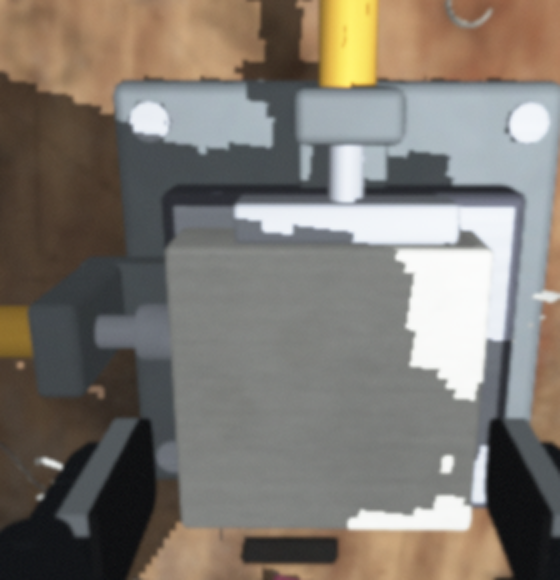

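```bash
python3 -m crank '[{"slide":[-0.005,0,0],"roll":0,"jaw":-0.7},{"slide":[-0.02,0,0],"roll":0,"jaw":-0.7},{"slide":[-0.05,0,0],"roll":0,"jaw":-0.7},{"slide":[-0.10,0,0],"roll":0,"jaw":-0.7},{"slide":[-0.12,-0.02,0],"roll":0,"jaw":-0.7},{"slide":[-0.12,-0.02,0],"roll":0,"jaw":-0.7},{"slide":[-0.12,-0.02,0],"roll":0,"jaw":-0.7}]'
python3 - <<'E'
from h import *
st=arm.observe(); im=arm.get_image("wrist"); save(im,"w8.png"); np.savez("w8.npz",**im,pos=st["eef_pos"],rot=st["ee_rot"]); save(im,"w8c.png",(230,50,410,200),4)
print(st["eef_pos"])
E
```

```text
t: 19.2
eef_pos: [0.5625, -0.0895, 0.1956]
ee_rot: [[0.001, 0.994, 0.107], [-0.0, 0.107, -0.994], [-1.0, 0.001, 0.0]]
contact_force: [0.0, -0.2, 0.0]
width: 0.0726
[ 0.56246576 -0.089473    0.1955975 ]
```

View pics/w8c.png

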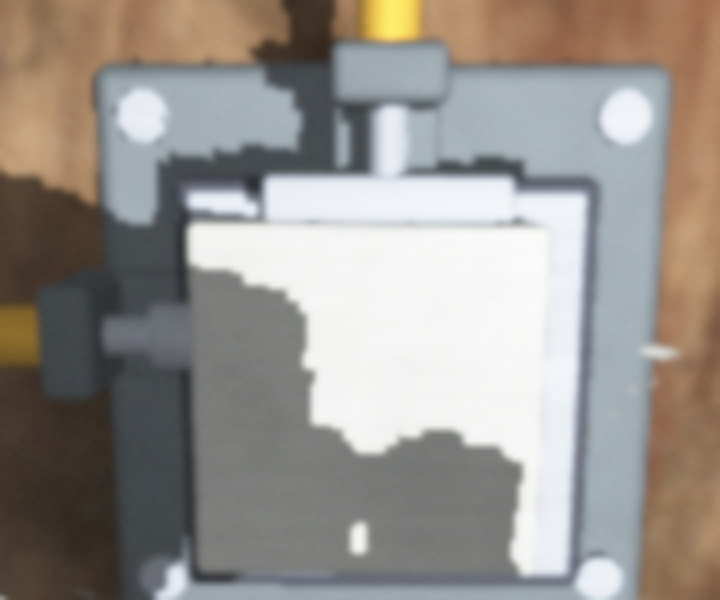

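```bash
python3 - <<'E'
from h import *
im=np.load("w8.npz"); st=dict(eef_pos=im["pos"],ee_rot=im["rot"])
cv=lambda l:(np.array(l,float)+.5)/4-.5+[230,50]
C=onplane(im,cv([(186,225),(549,229),(534,577),(194,573)]),.08,st)
print([round(np.linalg.norm(C[i]-C[i-1])*1000,1) for i in range(4)])
yaw=np.radians(6.2);R=np.array([[np.cos(yaw),np.sin(yaw)],[-np.sin(yaw),np.cos(yaw)]])
print("block in platform mm",(R@(C.mean(0)-[.5982,-.0897,.08])[:2])*1000)
e=C[0]+C[1]-C[2]-C[3]; print("yaw",np.degrees(np.arctan2(e[1],e[0])))
e=C[0]+C[3]-C[1]-C[2]; print("yaw",np.degrees(np.arctan2(e[1],e[0]))-90)
# platform corners visible: TR(598,182) and TL(180,180)
P=onplane(im,cv([(178,178),(600,180),(575,580)]),.06,st); print(P.round(4), np.linalg.norm(P[0]-P[1]),np.linalg.norm(P[1]-P[2]))
pc=(P[0]+P[2])/2; print("plat c",pc)
print("block rel visible corners",(R@(C.mean(0)-pc)[:2])*1000)
E
```

```text
[np.float64(63.2), np.float64(63.3), np.float64(63.3), np.float64(64.1)]
block in platform mm [-0.24426744  3.83491605]
yaw 5.666892442726388
yaw 5.520287880431866
[[ 0.6331 -0.0469  0.06  ]
 [ 0.6412 -0.1251  0.06  ]
 [ 0.5637 -0.1326  0.06  ]] 0.07860558558261517 0.07782011898086104
plat c [ 0.59839612 -0.08973739  0.06      ]
block rel visible corners [-0.43519954  3.89327248]
```

The block sits flat, about 0.6° off square, at roughly (0, +4) mm, with both heads compressed about 4 mm. A gentle nudge with shut fingers on each open side will confirm it bears on both solid ends.

```bash
python3 -m crank '[{"slide":[0,-0.014,0],"roll":0,"jaw":1},{"slide":[0,-0.014,0],"roll":0,"jaw":1},{"slide":[0,-0.014,0],"roll":0,"jaw":1},{"slide":[0.02,-0.014,0],"roll":0,"jaw":1},{"slide":[0.06,-0.014,0],"roll":0,"jaw":1},{"slide":[0.09,-0.014,0],"roll":0,"jaw":1},{"slide":[0.11,-0.014,0],"roll":0,"jaw":1},{"slide":[0.119,-0.014,0],"roll":0,"jaw":1},{"slide":[0.119,-0.014,0],"roll":0,"jaw":1},{"slide":[0.119,-0.014,0],"roll":0,"jaw":1}]'
python3 - <<'E'
from h import *
im=arm.get_image("wrist"); save(im,"w9.png")
E
```

```text
t: 20.25
eef_pos: [0.5492, -0.091, 0.0766]
ee_rot: [[0.001, 0.994, 0.108], [-0.0, 0.108, -0.994], [-1.0, 0.001, 0.0]]
contact_force: [-0.1, -0.3, -0.2]
width: 0.0002
```

View pics/w9.png

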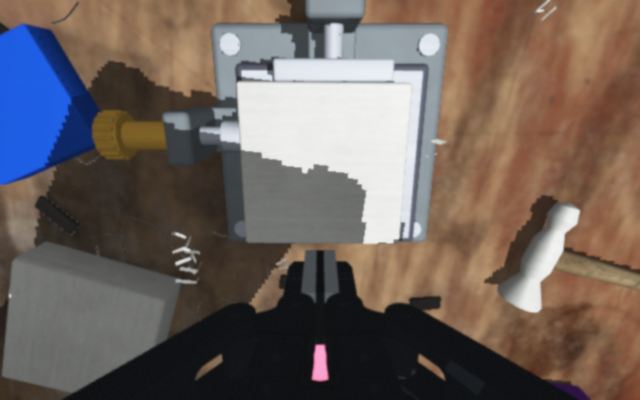

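```bash
python3 -m crank '[{"slide":[0,0.001,0],"roll":0,"jaw":1},{"slide":[0,0.002,0],"roll":0,"jaw":1},{"slide":[0,0.003,0],"roll":0,"jaw":1},{"slide":[0,0.003,0],"roll":0,"jaw":1}]'
```

```text
t: 20.7
eef_pos: [0.5517, -0.0907, 0.0762]
ee_rot: [[0.001, 0.994, 0.108], [-0.0, 0.108, -0.994], [-1.0, 0.001, 0.0]]
contact_force: [-0.2, -0.2, -0.0]
width: 0.0002
```

```bash
python3 -m crank '[{"slide":[0,0.0005,0],"roll":0,"jaw":1},{"slide":[0,0.001,0],"roll":0,"jaw":1},{"slide":[0,0.001,0],"roll":0,"jaw":1}]'
```

```text
t: 21.0
eef_pos: [0.5525, -0.0906, 0.0759]
ee_rot: [[-0.0, 0.994, 0.108], [-0.0, 0.108, -0.994], [-1.0, -0.0, 0.0]]
contact_force: [1.2, -0.1, 0.2]
width: -0.0002
```

```bash
python3 -m crank '[{"slide":[0,0.0005,0],"roll":0,"jaw":1},{"slide":[0,0.0005,0],"roll":0,"jaw":1}]'
```

```text
t: 21.2
eef_pos: [0.553, -0.0905, 0.0759]
ee_rot: [[0.0, 0.994, 0.108], [-0.0, 0.108, -0.994], [-1.0, 0.0, 0.0]]
contact_force: [-0.4, 0.0, 0.5]
width: -0.0001
```

```bash
python3 -m crank '[{"slide":[0,0.0005,0],"roll":0,"jaw":1},{"slide":[0,0.0005,0],"roll":0,"jaw":1}]'
```

```text
t: 21.4
eef_pos: [0.5535, -0.0904, 0.0759]
ee_rot: [[0.0, 0.994, 0.108], [0.0, 0.108, -0.994], [-1.0, 0.0, 0.0]]
contact_force: [0.2, 0.0, 0.5]
width: -0.0001
```

```bash
python3 -m crank '[{"slide":[0,0.0004,0],"roll":0,"jaw":1},{"slide":[0,0.0004,0],"roll":0,"jaw":1}]'
```

```text
t: 21.6
eef_pos: [0.5539, -0.0904, 0.0759]
ee_rot: [[0.0, 0.994, 0.108], [-0.0, 0.108, -0.994], [-1.0, 0.0, 0.0]]
contact_force: [0.3, 1.2, 0.3]
width: 0.0002
```

```bash
python3 -m crank '[{"slide":[0,0.0004,0],"roll":0,"jaw":1},{"slide":[0,0.0004,0],"roll":0,"jaw":1}]'
```

```text
t: 21.8
eef_pos: [0.5543, -0.0903, 0.0759]
ee_rot: [[0.0, 0.994, 0.108], [0.0, 0.108, -0.994], [-1.0, 0.0, -0.0]]
contact_force: [-0.5, 0.3, 0.1]
width: 0.0
```

```bash
python3 -m crank '[{"slide":[0,0.0004,0],"roll":0,"jaw":1},{"slide":[0,0.0004,0],"roll":0,"jaw":1}]'
```

```text
t: 22.0
eef_pos: [0.5547, -0.0903, 0.0759]
ee_rot: [[0.0, 0.994, 0.108], [0.0, 0.108, -0.994], [-1.0, 0.0, -0.0]]
contact_force: [0.3, 0.2, 0.3]
width: 0.0001
```

```bash
python3 -m crank '[{"slide":[0,0.0004,0],"roll":0,"jaw":1},{"slide":[0,0.0004,0],"roll":0,"jaw":1}]'
```

```text
t: 22.2
eef_pos: [0.5551, -0.0902, 0.0759]
ee_rot: [[0.0, 0.994, 0.108], [0.0, 0.108, -0.994], [-1.0, 0.0, -0.0]]
contact_force: [-0.1, -1.0, 0.6]
width: -0.0001
```

```bash
python3 -m crank '[{"slide":[0,0.0004,0],"roll":0,"jaw":1},{"slide":[0,0.0004,0],"roll":0,"jaw":1}]'
```

```text
t: 22.4
eef_pos: [0.5552, -0.0902, 0.0758]
ee_rot: [[-0.001, 0.994, 0.108], [0.0, 0.108, -0.994], [-1.0, -0.001, -0.0]]
contact_force: [-0.8, 0.2, 0.5]
width: 0.0
```

```bash
python3 -m crank '[{"slide":[0,0.0004,0],"roll":0,"jaw":1},{"slide":[0,0.0004,0],"roll":0,"jaw":1}]'
```

```text
t: 22.6
eef_pos: [0.5553, -0.0902, 0.0758]
ee_rot: [[-0.001, 0.994, 0.108], [0.0, 0.108, -0.994], [-1.0, -0.001, -0.0]]
contact_force: [-4.6, -0.9, 2.8]
width: -0.0004
```

```bash
python3 -m crank '[{"slide":[0,0.0004,0],"roll":0,"jaw":1},{"slide":[0,0.0004,0],"roll":0,"jaw":1}]'
```

```text
t: 22.8
eef_pos: [0.5554, -0.0902, 0.0758]
ee_rot: [[-0.002, 0.994, 0.108], [0.0, 0.108, -0.994], [-1.0, -0.002, -0.0]]
contact_force: [-6.8, -2.2, 4.4]
width: -0.0001
```

```bash
python3 -m crank '[{"slide":[0,0.0004,0],"roll":0,"jaw":1},{"slide":[0,0.0004,0],"roll":0,"jaw":1}]'
```

```text
t: 23.0
eef_pos: [0.5555, -0.0902, 0.0757]
ee_rot: [[-0.003, 0.994, 0.108], [0.0, 0.108, -0.994], [-1.0, -0.003, -0.0]]
contact_force: [-8.7, -2.2, 5.2]
width: -0.0002
```

```bash
python3 -m crank '[{"slide":[0,-0.002,0],"roll":0,"jaw":1},{"slide":[0,-0.008,0],"roll":0,"jaw":1},{"slide":[-0.03,-0.008,0.01],"roll":0,"jaw":1},{"slide":[-0.05,-0.008,0.04],"roll":0,"jaw":1},{"slide":[-0.05,0.01,0.056],"roll":0,"jaw":1},{"slide":[-0.05,0.04,0.056],"roll":0,"jaw":1},{"slide":[-0.05,0.05,0.056],"roll":0,"jaw":1},{"slide":[-0.03,0.05,0.056],"roll":0,"jaw":1},{"slide":[-0.01,0.05,0.056],"roll":0,"jaw":1},{"slide":[0,0.05,0.056],"roll":0,"jaw":1},{"slide":[0,0.05,0.056],"roll":0,"jaw":1}]'
python3 - <<'E'
from h import *
im=arm.get_image("wrist"); save(im,"w10.png")
st=arm.observe(); y=np.radians(6.2); d=st["eef_pos"]-[.5982,-.0897,0]; print(1000*(d[0]*np.cos(y)+d[1]*np.sin(y)),1000*(-d[0]*np.sin(y)+d[1]*np.cos(y)))
E
```

```text
t: 24.1
eef_pos: [0.6113, -0.1399, 0.0745]
ee_rot: [[-0.003, 0.994, 0.108], [0.001, 0.108, -0.994], [-1.0, -0.002, -0.001]]
contact_force: [0.3, 0.1, 0.2]
width: -0.0001
8.262113664787032 -51.69377960907664
```

View pics/w10.png

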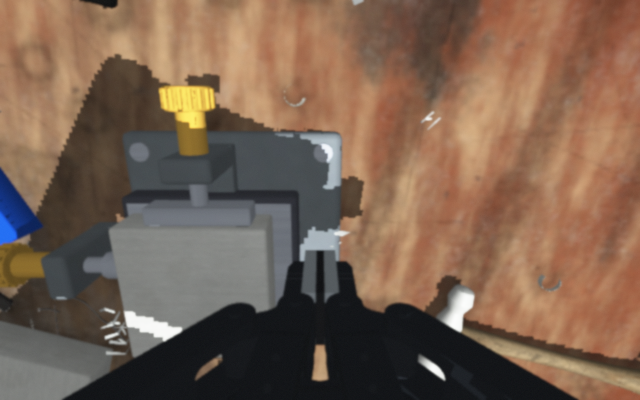

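```bash
python3 -m crank '[{"slide":[0,0,-0.001],"roll":0,"jaw":1},{"slide":[0,0,-0.002],"roll":0,"jaw":1},{"slide":[0,0,-0.003],"roll":0,"jaw":1},{"slide":[0,0,-0.004],"roll":0,"jaw":1},{"slide":[0,0,-0.004],"roll":0,"jaw":1}]'
```

```text
t: 24.65
eef_pos: [0.612, -0.1363, 0.0761]
ee_rot: [[0.0, 0.994, 0.108], [-0.0, 0.108, -0.994], [-1.0, 0.0, 0.0]]
contact_force: [0.6, 0.5, -0.2]
width: -0.0002
```

```bash
python3 -m crank '[{"slide":[0,0,-0.0005],"roll":0,"jaw":1},{"slide":[0,0,-0.001],"roll":0,"jaw":1},{"slide":[0,0,-0.001],"roll":0,"jaw":1}]'
```

```text
t: 24.95
eef_pos: [0.6118, -0.1353, 0.0759]
ee_rot: [[-0.0, 0.994, 0.108], [0.0, 0.108, -0.994], [-1.0, -0.0, -0.0]]
contact_force: [-0.5, 0.2, -0.1]
width: -0.0
```

```bash
python3 -m crank '[{"slide":[0,0,-0.0005],"roll":0,"jaw":1},{"slide":[0,0,-0.001],"roll":0,"jaw":1},{"slide":[0,0,-0.001],"roll":0,"jaw":1}]'
```

```text
t: 25.25
eef_pos: [0.6117, -0.1344, 0.0759]
ee_rot: [[-0.0, 0.994, 0.108], [0.0, 0.108, -0.994], [-1.0, -0.0, -0.0]]
contact_force: [0.8, 1.2, -0.3]
width: 0.0
```

```bash
python3 -m crank '[{"slide":[0,0,-0.0005],"roll":0,"jaw":1},{"slide":[0,0,-0.0005],"roll":0,"jaw":1}]'
```

```text
t: 25.45
eef_pos: [0.6117, -0.1339, 0.0759]
ee_rot: [[-0.0, 0.994, 0.108], [-0.0, 0.108, -0.994], [-1.0, -0.0, 0.0]]
contact_force: [-0.2, -0.2, 0.3]
width: 0.0001
```

```bash
python3 -m crank '[{"slide":[0,0,-0.0005],"roll":0,"jaw":1},{"slide":[0,0,-0.0005],"roll":0,"jaw":1}]'
```

```text
t: 25.65
eef_pos: [0.6116, -0.1334, 0.0759]
ee_rot: [[-0.0, 0.994, 0.108], [0.0, 0.108, -0.994], [-1.0, -0.0, -0.0]]
contact_force: [0.1, -0.8, -0.4]
width: 0.0
```

```bash
python3 -m crank '[{"slide":[0,0,-0.0005],"roll":0,"jaw":1},{"slide":[0,0,-0.0005],"roll":0,"jaw":1}]'
```

```text
t: 25.85
eef_pos: [0.6116, -0.1329, 0.0759]
ee_rot: [[0.0, 0.994, 0.108], [0.0, 0.108, -0.994], [-1.0, 0.0, -0.0]]
contact_force: [-0.4, -0.6, 0.4]
width: 0.0001
```

```bash
python3 -m crank '[{"slide":[0,0,-0.0004],"roll":0,"jaw":1},{"slide":[0,0,-0.0004],"roll":0,"jaw":1}]'
```

```text
t: 26.05
eef_pos: [0.6115, -0.1325, 0.0759]
ee_rot: [[-0.0, 0.994, 0.108], [0.0, 0.108, -0.994], [-1.0, -0.0, -0.0]]
contact_force: [-0.5, -0.4, -0.5]
width: -0.0001
```

```bash
python3 -m crank '[{"slide":[0,0,-0.0004],"roll":0,"jaw":1},{"slide":[0,0,-0.0004],"roll":0,"jaw":1}]'
```

```text
t: 26.25
eef_pos: [0.6115, -0.1321, 0.0759]
ee_rot: [[-0.0, 0.994, 0.108], [0.0, 0.108, -0.994], [-1.0, -0.0, -0.0]]
contact_force: [0.9, 0.7, 0.3]
width: 0.0
```

```bash
python3 -m crank '[{"slide":[0,0,-0.0004],"roll":0,"jaw":1},{"slide":[0,0,-0.0004],"roll":0,"jaw":1}]'
```

```text
t: 26.45
eef_pos: [0.6114, -0.1317, 0.0759]
ee_rot: [[0.0, 0.994, 0.108], [-0.0, 0.108, -0.994], [-1.0, 0.0, 0.0]]
contact_force: [-0.2, -0.3, 0.4]
width: 0.0001
```

```bash
python3 -m crank '[{"slide":[0,0,-0.0005],"roll":0,"jaw":1},{"slide":[0,0,-0.0005],"roll":0,"jaw":1}]'
```

```text
t: 26.65
eef_pos: [0.6114, -0.1314, 0.0759]
ee_rot: [[0.0, 0.994, 0.108], [-0.0, 0.108, -0.994], [-1.0, 0.0, 0.0]]
contact_force: [0.5, -1.4, 0.0]
width: -0.0
```

```bash
python3 -m crank '[{"slide":[0,0,-0.0005],"roll":0,"jaw":1},{"slide":[0,0,-0.0005],"roll":0,"jaw":1}]'
```

```text
t: 26.85
eef_pos: [0.6114, -0.1311, 0.076]
ee_rot: [[0.0, 0.994, 0.108], [-0.001, 0.108, -0.994], [-1.0, 0.0, 0.001]]
contact_force: [0.6, -4.2, 0.4]
width: 0.0001
```

```bash
python3 -m crank '[{"slide":[0,0,-0.0005],"roll":0,"jaw":1},{"slide":[0,0,-0.0005],"roll":0,"jaw":1}]'
```

```text
t: 27.05
eef_pos: [0.6114, -0.1308, 0.0759]
ee_rot: [[0.0, 0.994, 0.108], [-0.001, 0.108, -0.994], [-1.0, 0.0, 0.001]]
contact_force: [0.8, -6.3, -0.2]
width: -0.0
```

```bash
python3 -m crank '[{"slide":[0,0,-0.0005],"roll":0,"jaw":1},{"slide":[0,0,-0.0005],"roll":0,"jaw":1}]'
```

```text
t: 27.25
eef_pos: [0.6113, -0.1306, 0.076]
ee_rot: [[0.001, 0.994, 0.108], [-0.001, 0.108, -0.994], [-1.0, 0.0, 0.001]]
contact_force: [0.6, -7.1, -0.5]
width: 0.0003
```

```bash
python3 -m crank '[{"slide":[0,0,-0.0004],"roll":0,"jaw":1},{"slide":[0,0,-0.0004],"roll":0,"jaw":1},{"slide":[0,0,-0.0004],"roll":0,"jaw":1}]'
```

```text
t: 27.55
eef_pos: [0.6114, -0.1304, 0.076]
ee_rot: [[0.001, 0.994, 0.108], [-0.001, 0.108, -0.994], [-1.0, 0.001, 0.002]]
contact_force: [0.6, -8.6, -1.1]
width: 0.0001
```

```bash
python3 -m crank '[{"slide":[0,0,0.001],"roll":0,"jaw":1},{"slide":[0,0,0.002],"roll":0,"jaw":1},{"slide":[0,0,0.006],"roll":0,"jaw":1},{"slide":[0,0,0.012],"roll":0,"jaw":1},{"slide":[-0.04,0,0.012],"roll":0,"jaw":1},{"slide":[-0.08,-0.01,0.0],"roll":0,"jaw":1},{"slide":[-0.12,-0.04,-0.02],"roll":0,"jaw":1},{"slide":[-0.12,-0.052,-0.045],"roll":0,"jaw":1},{"slide":[-0.12,-0.052,-0.045],"roll":0,"jaw":1},{"slide":[-0.12,-0.052,-0.045],"roll":0,"jaw":1}]'
python3 - <<'E'
from h import *
st=arm.observe(); im=arm.get_image("wrist"); save(im,"w11.png"); np.savez("w11.npz",**im,pos=st["eef_pos"],rot=st["ee_rot"]); save(im,"w11c.png",(230,50,410,200),4)
t=arm.get_image("top"); save(t,"top2.png",(200,140,480,300),2.8)
E
```

```text
t: 28.55
eef_pos: [0.5548, -0.0902, 0.1962]
ee_rot: [[0.001, 0.994, 0.108], [-0.0, 0.108, -0.994], [-1.0, 0.001, 0.0]]
contact_force: [0.6, -0.1, 0.1]
width: 0.0
```

View pics/w11c.png

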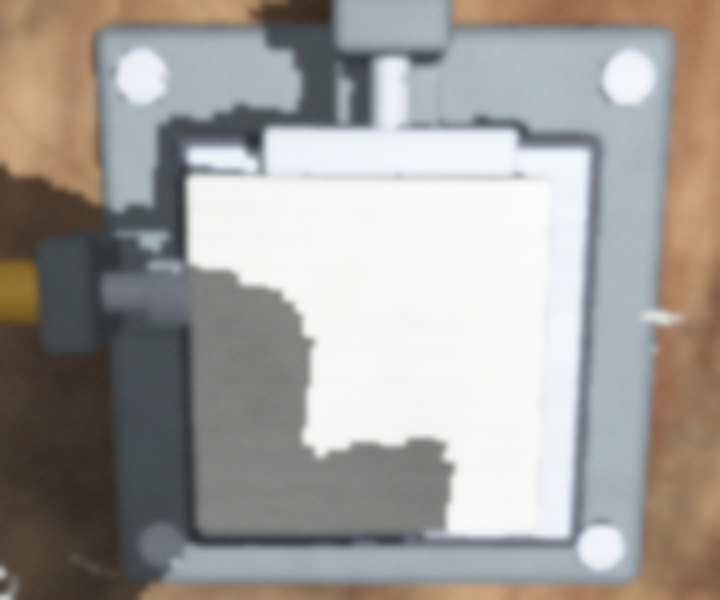

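View pics/top2.png

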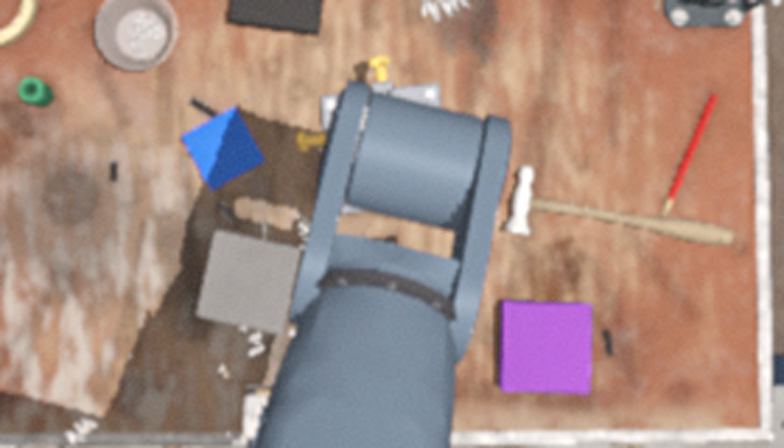

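The block lies square and against both heads: bar edge at crop row 175, button at crop column 187. The robot is clear of it, and the bystanders are where they were.

```bash
python3 -c "
from bench import arm
print(arm.job_done())"
```

```text
the job is handed in; nothing more can be done
None
```

I set the smaller white (steel) block on the platform and pushed it home, first against the far stop and then against the side stop. I handed the job in at about 28.6 s; it reports no verdict.

- **Pushes:** With the block gripped, the far push read about 6 N, held for 0.3 s. The side push read about 8.5 N, and sliding drag of roughly 2.5 N is part of that. After letting go, I pressed again with shut fingers on each open side. Both faces felt solid straight away and did not slide, at about 9 N each. No reading came near the 15 N limit.
- **Final position:** From the image taken before those presses, the block's centre was about 0 mm in x and +4 mm in y, roughly 0.6° off square, lying flat with no overhang. The last view shows it against both heads with the robot clear, and I did not re-measure from it. The bystanders looked undisturbed.
- **Disagreement:** The camera and force-based positions of the block differ by about 1 mm, which is within the camera calibration error. The force left on each stop after the fingers withdrew could not be measured directly.

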